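# Clear the counter stand and lean the client's tablet on it

### The arm

A 6-joint arm with a two-finger parallel gripper is mounted at the origin on the work surface. World frame = base frame: x ahead of the robot, y to its left, z up, the work surface at z = 0. Lengths are in mm, angles in degrees, forces in N, time in s.
With the tool pointing down it reaches from about 350 to 850 mm from the base axis. Payload 8.1 kg.
Tool frame: the origin (TCP) lies on the front face of the gripper's body, between the roots of the fingers; the fingertips stand 73 mm ahead of it and the grasp point (between the pads) lies 54 mm ahead of it; z points along the fingers, y is the direction in which the jaws open and shut (so a half turn about z gives the same grasp; the last joint's range is limited). The gripper opens to 85 mm and grips with 20 to 120 N. Pads are 22 mm wide; open, the fingers measure 114 mm over their backs; the gripper's body (76 mm by 85 mm) begins 54 mm behind the grasp point. The pads swing forward as they close: fully open they stand 13 mm farther back than shut.
Start: joints at [71.769, 7.471, 85.268, -0, 87.261, -4.893], TCP at [138.399, 583.825, 303.892] pointing down, gripper open.
Joint ranges: [-169.43, 169.43], [-51.17, 129.36], [1.28, 143.12], [-76.62, 256.62], [0, 156.53], [-152.29, 152.29]. Speed limits (degrees/s): [136.94, 136.94, 159.86, 180, 180, 180].

### API

Orientations are given as [roll, pitch, yaw] about the fixed x, y, z axes, in that order (R = Rz(yaw) Ry(pitch) Rx(roll)).
In Python, from bench import r, imaging gives the robot as it stands.
- The arm moves only by the tool drive_tool, never from a script. Its argument "commands" is text: rows parted by semicolons, each of 7 numbers parted by spaces: the turn, a rotation vector about the tool's x, y, z in degrees, then the shift along the tool's x, y, z in cm, then the finger opening in cm, from 0 to 8.54. In form: rx ry rz dx dy dz fingers; .... A call has 1 to 12 rows; each row is the pose to reach, as a shift and turn from the pose measured when the call began, along the tool's axes at that moment; what a row does not reach only later rows make up. A row lasts 1/8 s, in which the tool goes at most 62.5 mm and 10.7 degrees, less where a joint would pass 70% of its speed; a pose out of reach is approached as far as the arm can. A call with a gripper value outside its range is refused whole. The fingers move at their own pace and stop on an object; "force" is the grip in N (left out, the last holds). Time passes only in rows, so rows that repeat a pose let the fingers close. It gives the time, the measured TCP pose, the force and the opening at its end, in the units of the state.
- r.sense(): the state, without advancing time (a new reading comes with each control period).
- imaging.snapshot(name): name is "side" or "top"; returns a dict with "pixels" (420x560x3 uint8, red, green, blue), "fx", "fy", "cx", "cy" (pixels), "world_from_camera" (4x4, takes a point from camera to world coordinates). Camera axes: x right, y up, looking along -z (the intrinsics and any distortion apply to the point x, -y, -z); pixel columns grow to the right and rows downward; lengths in mm; the calibration is good to about 2 mm. A picture is of the moment at which its call begins. There is no depth.
- r.hand_in(): hands the job in, once; it reports no verdict.
The state is a dict: "time": time; "joint_pos": joint angles; "qd": joint speeds; "joint_efforts": joint torques, N m; "tool_pos": TCP position; "tcp_rot": TCP orientation; "ft_force": force on the tool from outside, world axes, zero at the start; "wrist_torque": the same for the moment, N m; "finger_gap": finger opening in mm.
Only numpy, scipy, OpenCV 4.12 (cv2) and the standard library are available. Lean on these libraries where they do the work, as an engineer would, in place of code of your own. Each camera call takes 0.05 s, during which the arm holds its last target. There are 200 camera calls.

### The job

Make the place ready for the next client: first take the hair-oil bottle that was left on the ledge of the wooden counter stand and stand it upright, wholly on the round cork mat. Then take the larger tablet out of the charging rack and lean it on the stand, long edge down on the ledge, about centred, its back flat against the sloping backrest and its screen to the client. Set the tablet down gently and leave the smaller tablet, the jar and the mug where they are.

Things in the scene. Friction and masses are not known exactly. Their poses are not given: they have to be found in the camera images.
- tablet: the larger of two tablets: slab 250 wide (y) x 10 thick (x) x 175 high (z) mm, about 0.5 kg; black screen on its +x face, grey back. Starts upright on a long edge in the near or far outer slot of the rack, screen away from the robot, top 129 mm clear of the dividers. Origin: centre of the lower edge; +x out of the screen, +z up
- tablet_top (a point): centre of the upper edge of the larger tablet, 175 mm above its origin
- rack: fixed wooden charging rack: board 150 (x) x 190 (y) mm with seven dividers along y, 18 mm pitch, tops 62 mm above the counter; slots 13 mm wide, floor at 16 mm. Origin: centre of underside. The tablets stand in its two outer slots, 45 mm either side along x; which is where varies. Rack and stand: one left, one right (varies), turned up to 0.3 rad
- stand: fixed wooden counter stand, 165 deep x 200 wide mm; +x is the front, to the client (away from the robot). Its base board is 14 mm thick, its top is the ledge: from the foot of the backrest at x = 0 to x = 52 mm, where a lip 10 mm thick rises 12 mm above it. Base reaches back to x = -102 mm. Origin: on the underside, below the backrest's foot
- backrest: the stand's fixed backrest: board 200 wide x 115 up the slope x 8 thick mm, leaning back 20 degrees from vertical. Origin: middle of the foot of its front face, on the ledge 14 mm above the counter; +x out of its front face (forward and up), +y along its width, +z up the slope. A tablet flat on it has its origin at x = 5 mm, z = 0 here
- oil_bottle: amber hair-oil bottle with black cap, 38 mm diameter, 100 mm high, straight-sided up to 65 mm, cap 22 mm wide at the top, 0.14 kg, left standing on the stand's ledge in front of the backrest. Origin: centre of its underside, z up
- cork_mat: fixed round cork mat, 100 mm diameter, 4 mm thick, lying on the counter between rack and stand. Origin: centre of its underside
- small_tablet: bystander: the smaller tablet, 200 wide x 10 thick x 130 high mm, upright in the other outer slot of the rack. Origin: centre of lower edge
- wax_jar: bystander: low amber jar with black lid, 64 mm diameter, 50 mm high, on the robot's side of the cork mat. Origin: centre of underside
- mug: bystander: white mug, 78 mm diameter, 88 mm high, with handle, beyond the cork mat. Origin: centre of underside
There are look-alikes about, which are no part of the job. Several things have the shape of the cork_mat; the one meant has the colours described above. Several things have the shape of the rack; the one meant has the colours described above.

How it is judged (in metres and radians):
On the way, in this order (a step that is already met when the one before it is completed fails the run):
1. the oil bottle stands on the cork mat, let go, while the tablet is still in the rack (horizontal distance between oil_bottle and cork_mat below 0.031 m and angle between oil_bottle's own z axis and vertical below 0.1 rad and height (world z) of oil_bottle between 0.001 and 0.008 m and contact force between oil_bottle and the fingers below 0.05 N and linear speed of oil_bottle below 0.02 m/s and horizontal distance between tablet and rack below 0.08 m), for 0.2 s.
2. the larger tablet has been drawn up out of the rack (z of tablet in the frame of rack above 0.065 m), for 0.1 s.
3. the larger tablet leans flat against the backrest, let go (angle between the x axis of tablet and the x axis of backrest, either way round below 0.1 rad and angle between the z axis of tablet and the z axis of backrest, either way round below 0.1 rad and angle between tablet's own z axis and vertical below 0.6 rad and angle between tablet's own x axis and vertical below 1.4 rad and x of tablet in the frame of backrest between -0.002 and 0.02 m and y of tablet in the frame of backrest between -0.03 and 0.03 m and z of tablet in the frame of backrest between -0.012 and 0.01 m and contact force between each of tablet, oil_bottle and the fingers below 0.05 N), for 0.2 s.
At the end, for the whole second after the job is handed in: Oil bottle upright on the cork mat, axis within 31 mm of its centre. Larger tablet on the ledge, right way up, screen to the front, within 0.10 rad of flat on the backrest, lower edge within 15 mm of its foot and 30 mm of its middle. Both released and at rest (all of step 3 and horizontal distance between oil_bottle and cork_mat below 0.031 m and angle between oil_bottle's own z axis and vertical below 0.1 rad and height (world z) of oil_bottle between 0.001 and 0.008 m and linear speed of each of tablet, oil_bottle below 0.02 m/s and angular speed of tablet below 0.1 rad/s); the robot touches nothing.
It fails at once if a bystander is shifted by more than 40 mm (distance of any of small_tablet, wax_jar, mug from where it was at the start of the episode above 0.04 m).
It fails at once if a bystander is tipped over (angle between any of small_tablet, wax_jar, mug's own z axis and vertical above 0.5 rad).
It fails at once if the tablet is dropped or let topple (faster than 0.4 m/s while the fingers do not touch it) (contact force between tablet and the fingers below 0.05 N and linear speed of tablet above 0.4 m/s).
It also fails if it takes over 64 s, if anything falls off the work surface, if the arm or the gripper's body presses on something with over 40 N, if the wrist force passes 120 N, or if a joint passes its speed limit or range.

## Working session

There is one attempt and no reset: what is moved stays moved. The work goes in short steps, Python scripts to look and compute and a tool call to move; the robot and the scene stay as the last step left them, time stands still between calls to the robot, and variables do not carry over. Pictures are saved under pics/ and viewed, about 8 in all and at most 12, crops included, and the job is handed in when it is done.

Besides the shell and the picture viewer there is one more tool, called after ">>>" as name(argument=value, ...), one argument or row to a line, values as JSON. drive_tool: Moves the arm, as the interface text tells. Its arguments: {"type":"object","properties":{"commands":{"type":"string"},"force":{"type":"number"}},"required":["commands"]}

```bash
ls; mkdir -p pics
python3 - <<'E'
from bench import r, imaging
import cv2,numpy as np
for n in("top","side"):
    s=imaging.snapshot(n); cv2.imwrite(f"pics/{n}0.png",s["pixels"][:,:,::-1])
    print(n,s["fx"],s["fy"],s["cx"],s["cy"],[k for k in s]);print(np.round(s["world_from_camera"],3))
print(r.sense())
E
```

```text
pics
top 415.4523815529925 415.4523815529925 279.45212206063115 203.19524343730035 ['pixels', 'fx', 'fy', 'cx', 'cy', 'world_from_camera']
[[ 1.700000e-02  9.950000e-01 -9.500000e-02  3.902860e+02]
 [-1.000000e+00  1.600000e-02 -1.600000e-02 -4.877300e+01]
 [-1.400000e-02  9.500000e-02  9.950000e-01  1.214701e+03]
 [ 0.000000e+00  0.000000e+00  0.000000e+00  1.000000e+00]]
side 490.5170921734505 490.5170921734505 281.8527332531544 208.71287298614263 ['pixels', 'fx', 'fy', 'cx', 'cy', 'world_from_camera']
[[ 8.050000e-01  4.660000e-01 -3.680000e-01  4.234900e+01]
 [-5.930000e-01  6.490000e-01 -4.760000e-01 -6.118930e+02]
 [ 1.700000e-02  6.020000e-01  7.980000e-01  1.122965e+03]
 [ 0.000000e+00  0.000000e+00  0.000000e+00  1.000000e+00]]
{'time': 0.1, 'joint_pos': array([ 7.17688691e+01,  7.51185432e+00,  8.53224159e+01,  2.41131214e-03,
        8.72585187e+01, -4.89445933e+00]), 'qd': array([-0.03786341, -0.04288966, -0.15034346,  0.00082928, -0.03191066,
       -0.05697848]), 'joint_efforts': array([ 1.13994483e-03, -5.70955896e+01, -5.01935470e+01, -1.83817510e-04,
        8.33362690e-03, -3.73590950e-06]), 'tool_pos': array([138.27344095, 583.48762413, 302.94399272]), 'tcp_rot': array([-1.79907755e+02, -1.03163738e-02,  1.66663203e+02]), 'ft_force': array([ 0.24195918,  0.05515715, -0.22350709]), 'wrist_torque': array([-4.07807390e-05, -3.74942816e-02, -3.00970417e-03]), 'finger_gap': 85.14523925028011}
```

View pics/top0.png

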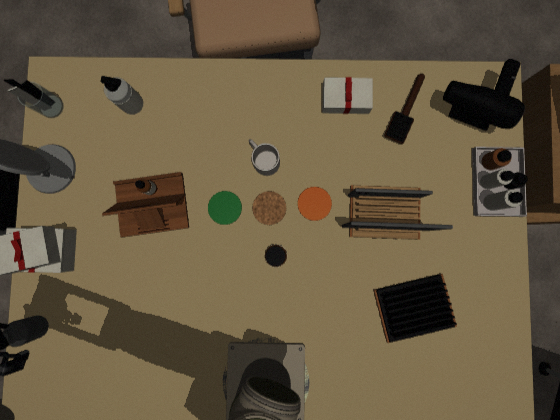

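View pics/side0.png

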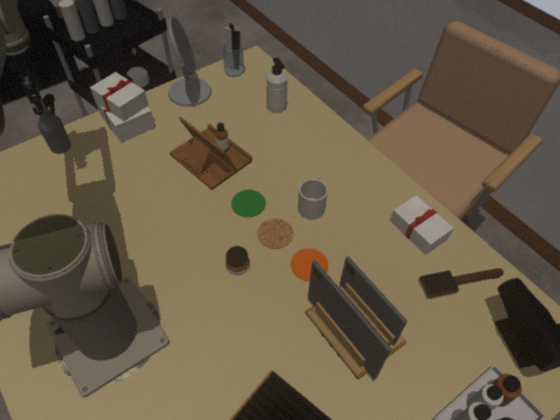

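Top view: stand at left (118–188, 175–235) with the bottle at about (145,187). The mat is at (269,208), the rack at (385,212) with the larger tablet in the near slot (row ~226), and the mug, jar and colour decoys are nearby. I need crops for exact corners.

```bash
cat > h.py <<'E'
import numpy as np, cv2
from bench import r, imaging
def cam(n): return imaging.snapshot(n)
def ray(s,u,v):
    T=s["world_from_camera"]; d=np.array([(u-s["cx"])/s["fx"],-(v-s["cy"])/s["fy"],-1.])
    return T[:3,3],T[:3,:3]@d
def onz(s,u,v,z):
    o,d=ray(s,u,v); return o+d*(z-o[2])/d[2]
def tri(s1,p1,s2,p2):
    o1,d1=ray(s1,*p1);o2,d2=ray(s2,*p2)
    t=np.linalg.lstsq(np.c_[d1,-d2],o2-o1,rcond=None)[0]
    a,b=o1+d1*t[0],o2+d2*t[1]; return (a+b)/2,np.linalg.norm(a-b)
def proj(s,P):
    T=s["world_from_camera"];c=T[:3,:3].T@(np.asarray(P,float)-T[:3,3])
    return s["cx"]+s["fx"]*c[0]/-c[2], s["cy"]-s["fy"]*c[1]/-c[2]
def crop(s,x,y,w,h,k,g=1.5):
    im=cv2.resize(s["pixels"][y:y+h,x:x+w,::-1],None,fx=k,fy=k,interpolation=cv2.INTER_CUBIC)
    im=np.clip(255*(im/255.)**(1/g),0,255).astype(np.uint8)
    for i in range(0,w,10):
        if (x+i)%20==0: cv2.putText(im,str(x+i),(i*k,10),0,.35,(255,255,0),1); im[12:18,i*k]=(255,255,0)
    for j in range(0,h,10):
        if (y+j)%20==0: cv2.putText(im,str(y+j),(0,j*k+4),0,.35,(0,255,255),1); im[j*k,22:28]=(0,255,255)
    return im
E
python3 - <<'E'
from h import *
t=cam("top");s=cam("side")
a=crop(t,100,160,100,90,4);b=crop(t,330,170,130,90,3)
c=crop(s,160,110,100,90,4);d=crop(s,295,250,120,130,3)
def pad(i):return cv2.copyMakeBorder(i,0,max(0,390-i.shape[0]),0,max(0,400-i.shape[1]),0)[:390,:400]
cv2.imwrite("pics/m1.png",np.hstack([pad(a),pad(c)]));cv2.imwrite("pics/m2.png",np.hstack([pad(b),pad(d)]))
# mat & jar & mug
hsv=cv2.cvtColor(t["pixels"],cv2.COLOR_RGB2HSV)
print("mat hsv",hsv[200:216:4,262:276:4].reshape(-1,3).tolist(), "table",hsv[200,245],hsv[230,300])
lab=cv2.cvtColor(t["pixels"],cv2.COLOR_RGB2LAB).astype(int)
m=np.zeros((420,560),np.uint8); m[185:230,247:293]=(np.linalg.norm(lab[185:230,247:293]-lab[232,300],axis=2)>14)
cs=max(cv2.findContours(m,0,2)[0],key=cv2.contourArea);e=cv2.fitEllipse(cs);print("mat",e,onz(t,*e[0],4))
for nm,(u,v),z in [("jar",(276,256),50),("mug",(265,159),88),("green",(225,208),4),("or",(315,204),4)]:print(nm,onz(t,u,v,z).round())
E
```

```text
mat hsv [[14, 147, 80], [14, 136, 103], [15, 135, 108], [14, 136, 105], [13, 141, 105], [14, 138, 118], [14, 138, 105], [15, 145, 107], [14, 140, 102], [14, 140, 109], [14, 145, 107], [14, 138, 107], [14, 140, 91], [14, 140, 115], [13, 135, 113], [14, 142, 108]] table [ 20  99 129] [ 20  97 132]
mat ((268.8415222167969, 207.67079162597656), (33.71161651611328, 33.82738494873047), 6.928045272827148) [492.4701739    1.44515029   4.        ]
jar [354. -23.  50.]
mug [620.  11.  88.]
green [489. 130.   4.]
or [ 505. -133.    4.]
```

View pics/m1.png

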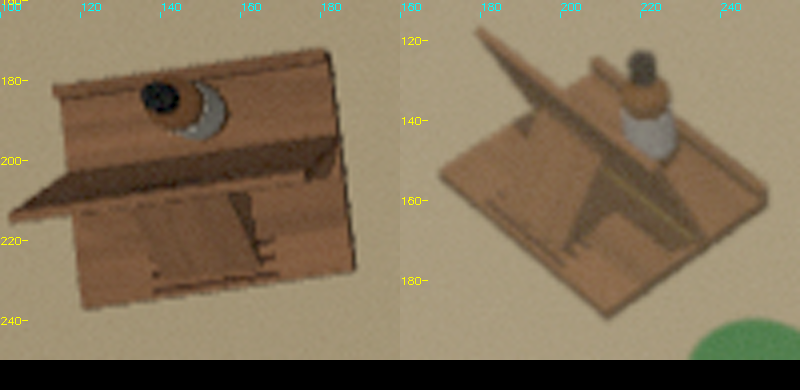

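View pics/m2.png

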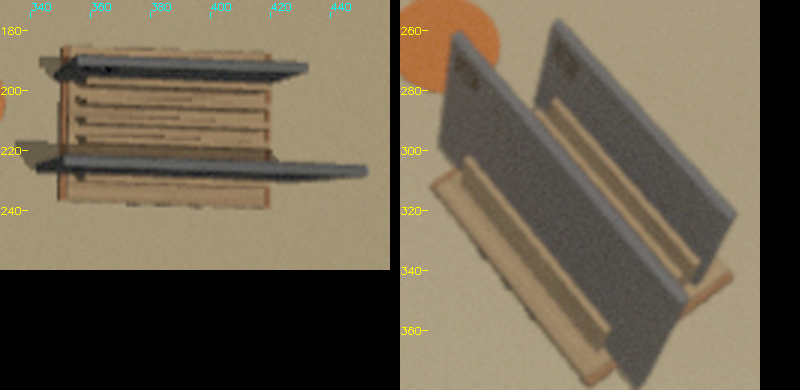

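Crops show clear corners. In the top view the backrest foot line runs (118,202.5)–(184.5,194), the bottle cap is at (140,184) and the tablet's top edge runs (352,222)–(452,226). Next I triangulate.

Run:
```python
from h import *
t=cam("top");s=cam("side")
for n,a,b in [("tab topL",(351.7,222.3),(313.3,261.7)),("tab topR",(452.3,226.2),(391,349.3)),("smallL",(356,190.5),(347,257.5)),("smallR",(432,192.5),(406.5,321)),
 ("stand NL",(120.5,237.2),(170,153.7)),("NR",(188.8,227.5),(211.7,189.5)),("FR",(185,173),(251.7,157)),("FL",(113.2,182),(209,124.5)),("brTopL",(102.5,214),(179.5,117)),
 ("cap",(140,184.2),(220.5,123.5)),("rackNL",(349,236.7),(306,312)),("rackNR",(420,239),(359,378))]:
    P,e=tri(t,a,s,b);print(n,P.round(1),round(e,1))
for n,p,z in [("footL",(118,202.5),14),("footR",(184.5,194),14),("NL",(120.5,237.2),0),("NR",(188.8,227.5),0),("NL14",(120.5,237.2),14),("NR14",(188.8,227.5),14),("FL",(113.2,182),26),("FR",(182,172.5),26),("brTopR",(184.8,197),122),
 ("rNL",(349,236.7),10),("rNR",(420,239),10),("rFL",(350.7,185.7),10),("rFR",(420,188.3),10)]: print(n,onz(t,*p,z).round(1))
print(onz(s,223,150,14),onz(s,220.5,123.5,114))
```

```text
tab topL [ 444.1 -211.6  185.6] 0.3
tab topR [ 440.  -458.1  189.8] 3.6
smallL [ 530.5 -230.3  144.7] 4.0
smallR [ 528.3 -425.3  147.2] 4.5
stand NL [400.9 431.4   4.8] 4.9
NR [431.7 233.3   4.4] 2.8
FR [584.6 243.3  39.6] 1.9
FL [559.7 455.1  22.6] 2.6
brTopL [459.3 437.5 120.9] 1.8
cap [540.4 339.4 125.8] 2.9
rackNL [ 414.5 -234.4    4.4] 6.3
rackNR [ 410.  -435.1   14.2] 3.4
footL [499.6 442.   14. ]
footR [527.7 248.1  14. ]
NL [398.9 434.8   0. ]
NR [430.7 235.1   0. ]
NL14 [398.8 429.2  14. ]
NR14 [430.2 231.8  14. ]
FL [558.1 454.4  26. ]
FR [589.  254.9  26. ]
brTopR [507.3 220.3 122. ]
rNL [ 411.7 -231.7   10. ]
rNR [ 408.7 -435.4   10. ]
rFL [ 560.2 -236.5   10. ]
rFR [ 555.7 -437.6   10. ]
[540.77902526 340.09522013  14.        ] [547.49055729 349.80645314 114.        ]
```

```bash
cat >> h.py <<'E'
from scipy.spatial.transform import Rotation as Ro
def Rt(yaw,tilt=0,ax=0):  # tool down at yaw; tilt about horizontal axis at heading ax+90
    R=Ro.from_euler('xyz',[180,0,yaw],degrees=True)
    a=np.radians(ax+90); return Ro.from_rotvec(np.radians(tilt)*np.array([np.cos(a),np.sin(a),0]))*R
def rel(p,R):
    q=r.sense(); R0=Ro.from_euler('xyz',q["tcp_rot"],degrees=True)
    d=R0.inv().apply(np.array(p)-q["tool_pos"])/10
    print("t",q["time"],"rv",np.degrees((R0.inv()*R).as_rotvec()).round(2),"cm",d.round(3),"dist",np.linalg.norm(d).round(1))
E
python3 - <<'E'
from h import *
rel([545,347,240],Rt(188.8))
t=cam("top");print(onz(t,140,184.2,114))
E
```

```text
t 0.3 rv [-4.000e-02 -1.000e-02 -2.214e+01] cm [-45.027 -13.643   6.359] dist 47.5
[540.8186474 344.4104735 114.       ]
```

>>> drive_tool(
  commands="0 0 -22.1 -45 -13.6 6.4 8.5;0 0 -22.1 -45 -13.6 6.4 8.5;0 0 -22.1 -45 -13.6 6.4 8.5;0 0 -22.1 -45 -13.6 6.4 8.5;0 0 -22.1 -45 -13.6 6.4 8.5;0 0 -22.1 -45 -13.6 6.4 8.5;0 0 -22.1 -45 -13.6 6.4 8.5;0 0 -22.1 -45 -13.6 6.4 8.5;0 0 -22.1 -45 -13.6 6.4 8.5;0 0 -22.1 -45 -13.6 6.4 8.5",
  force=30,
)

```text
time: 1.6
tool_pos: [544.5, 347.7, 239.5]
tcp_rot: [-180.0, -0.1, -171.3]
ft_force: [-0.4, -0.2, 0.9]
finger_gap: 84.7
```

Run:
```python
from h import *
rel([543,346,121],Rt(188.8))
t=cam("top");s=cam("side")
a=crop(t,60,120,160,140,2);c=crop(s,130,60,160,150,3)
cv2.imwrite("pics/m3.png",np.hstack([cv2.copyMakeBorder(a,0,170,0,0,0),c]))
```

```text
t 1.6 rv [-0.01 -0.05 -0.07] cm [ 0.167 -0.139 11.85 ] dist 11.9
```

View pics/m3.png

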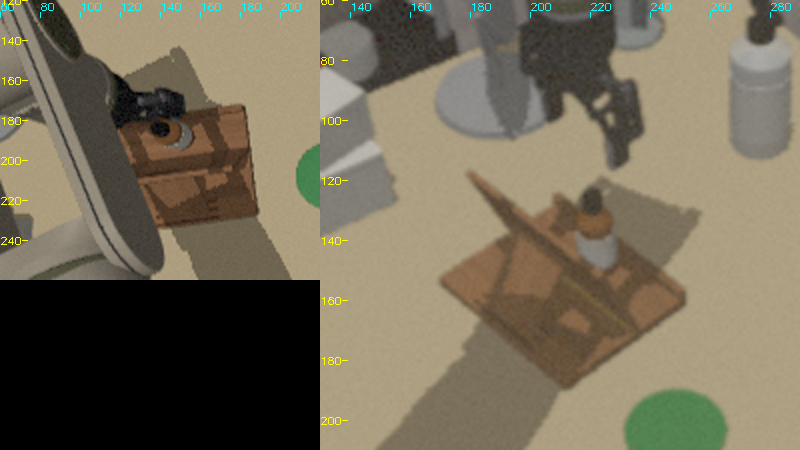

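The view shows the bottle untouched (side cap at about (221,123)), with the gripper hovering above and behind it. The position agrees, so I descend.

>>> drive_tool(
  commands="0 0 0 0.15 -0.15 4 8.5;0 0 0 0.15 -0.15 7 8.5;0 0 0 0.15 -0.15 9.5 8.5;0 0 0 0.15 -0.15 11.8 8.5;0 0 0 0.15 -0.15 11.8 8.5;0 0 0 0.15 -0.15 11.8 2.5;0 0 0 0.15 -0.15 11.8 2.5;0 0 0 0.15 -0.15 11.8 2.5;0 0 0 0.15 -0.15 11.8 2.5;0 0 0 0.15 -0.15 11.8 2.5;0 0 0 0.15 -0.15 11.8 2.5;0 0 0 0.15 -0.15 11.8 2.5",
  force=30,
)

```text
time: 3.2
tool_pos: [543.4, 347.3, 123.6]
tcp_rot: [179.9, 0.1, -171.2]
ft_force: [-1.7, 0.8, 6.4]
finger_gap: 36.8
```

Run:
```python
from h import *
q=r.sense();print(q["finger_gap"],q["ft_force"]);p=q["tool_pos"]
rel([p[0],p[1],p[2]+130],Rt(188.8)); rel([492.5,1.5,260],Rt(188.8))
```

```text
36.77911758061715 [-1.6938347   0.75483249  6.36496299]
t 3.2 rv [0.06 0.11 0.03] cm [ -0.026   0.013 -13.   ] dist 13.0
t 3.2 rv [0.06 0.11 0.03] cm [ 10.316 -33.37  -13.695] dist 37.5
```

>>> drive_tool(
  commands="0 0 0 0 0 -3 2.5;0 0 0 0 0 -7 2.5;0 0 0 0 0 -13 2.5;0 0 0 2 -5 -13.5 2.5;0 0 0 3.5 -11 -13.5 2.5;0 0 0 5.5 -17 -13.5 2.5;0 0 0 7 -23 -13.5 2.5;0 0 0 8.8 -28.5 -13.5 2.5;0 0 0 10 -32 -13.5 2.5;0 0 0 10.3 -33.4 -13.5 2.5;0 0 0 10.3 -33.4 -13.5 2.5;0 0 0 10.3 -33.4 -13.5 2.5",
)

```text
time: 4.7
tool_pos: [492.9, 2.3, 258.0]
tcp_rot: [179.9, 0.1, -171.1]
ft_force: [0.0, 0.5, -1.2]
finger_gap: 36.5
```

Run:
```python
from h import *
rel([492.5,1.5,114],Rt(188.8));print(r.sense()["ft_force"])
t=cam("top");s=cam("side")
cv2.imwrite("pics/m4.png",np.hstack([crop(t,210,120,130,160,3),crop(s,190,90,130,160,3)]))
```

```text
t 4.7 rv [0.09 0.12 0.08] cm [ 0.082 -0.092 14.404] dist 14.4
[ 0.01347749  0.52638896 -1.15611623]
```

View pics/m4.png

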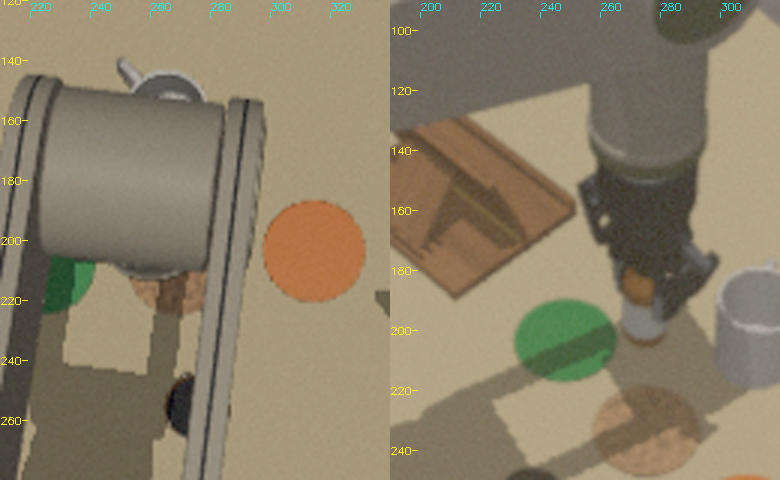

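The bottle is held upright (side, bottom at about (274,203)) above the cork mat (275,233). I lower it slowly.

>>> drive_tool(
  commands="0 0 0 0.1 -0.1 4 2.5;0 0 0 0.1 -0.1 8 2.5;0 0 0 0.1 -0.1 11.5 2.5;0 0 0 0.1 -0.1 13 2.5;0 0 0 0.1 -0.1 13.6 2.5;0 0 0 0.1 -0.1 14 2.5;0 0 0 0.1 -0.1 14.2 2.5;0 0 0 0.1 -0.1 14.3 2.5;0 0 0 0.1 -0.1 14.3 2.5;0 0 0 0.1 -0.1 14.3 2.5",
)

```text
time: 6.05
tool_pos: [492.4, 1.5, 115.3]
tcp_rot: [179.9, 0.1, -171.1]
ft_force: [0.0, 0.1, -1.8]
finger_gap: 37.2
```

>>> drive_tool(
  commands="0 0 0 0 0 0.1 2.5;0 0 0 0 0 0.2 2.5;0 0 0 0 0 0.25 2.5;0 0 0 0 0 0.25 2.5",
)

```text
time: 6.55
tool_pos: [492.8, 1.5, 113.6]
tcp_rot: [179.9, 0.2, -171.1]
ft_force: [-2.5, 1.2, 7.4]
finger_gap: 36.9
```

Contact with the mat. I release and rise.

>>> drive_tool(
  commands="0 0 0 0 0 -0.1 3.9;0 0 0 0 0 -0.1 4.5;0 0 0 0 0 -0.1 6;0 0 0 0 0 -0.1 8.5;0 0 0 0 0 -0.1 8.5;0 0 0 0 0 -0.1 8.5;0 0 0 0 0 -3 8.5;0 0 0 0 0 -8 8.5;0 0 0 0 0 -14 8.5;0 0 0 0 0 -20 8.5;0 0 0 0 0 -20 8.5",
)

```text
time: 7.92
tool_pos: [494.7, 0.9, 320.2]
tcp_rot: [-179.9, 0.8, -171.1]
ft_force: [-0.2, 0.1, -1.0]
finger_gap: 85.2
```

Run:
```python
from h import *
rel([441,-334.5,320],Rt(89.1))
```

```text
t 7.925 rv [ 0.61  0.66 99.82] cm [ 10.508 -32.304  -0.069] dist 34.0
```

>>> drive_tool(
  commands="0.6 0.7 10 1 -3.2 0 8.5;0.6 0.7 20 2.1 -6.5 0 8.5;0.6 0.7 30 3.2 -9.7 0 8.5;0.6 0.7 40 4.2 -12.9 0 8.5;0.6 0.7 50 5.3 -16.2 0 8.5;0.6 0.7 60 6.3 -19.4 0 8.5;0.6 0.7 70 7.4 -22.6 0 8.5;0.6 0.7 80 8.4 -25.9 0 8.5;0.6 0.7 90 9.5 -29.1 0 8.5;0.6 0.7 99.8 10.5 -32.3 0 8.5;0.6 0.7 99.8 10.5 -32.3 0 8.5;0.6 0.7 99.8 10.5 -32.3 0 8.5",
)

```text
time: 9.43
tool_pos: [441.0, -333.9, 318.4]
tcp_rot: [-179.9, -0.1, 89.2]
ft_force: [-0.1, 0.4, -0.2]
finger_gap: 84.8
```

Run:
```python
from h import *
rel([441,-334.5,220],Rt(89.1))
t=cam("top");s=cam("side")
cv2.imwrite("pics/m5.png",np.hstack([cv2.copyMakeBorder(crop(t,230,170,65,70,4),0,40,0,0,0),crop(s,230,130,65,80,4),cv2.copyMakeBorder(crop(s,270,220,140,160,2),0,0,0,0,0)]))
```

```text
t 9.425 rv [-0.07 -0.1   0.12] cm [-0.073  0.018  9.843] dist 9.8
```

View pics/m5.png

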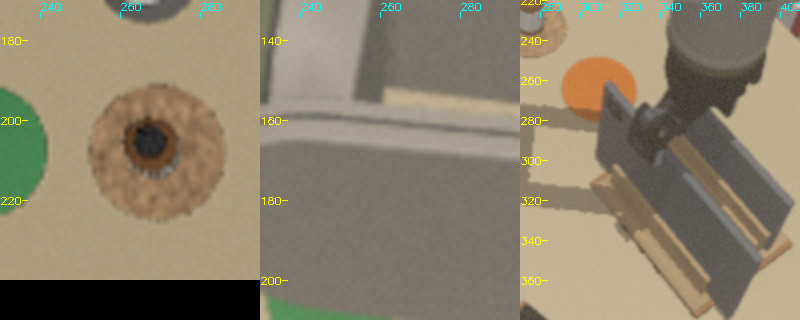

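Bottle stands upright, well inside the cork mat (cap at (266,205) in the top view); the gripper hovers over the middle of the larger tablet. Descend with narrowed jaws.

>>> drive_tool(
  commands="0 0 0 -0.1 0 0 4.5;0 0 0 -0.1 0 3 4.5;0 0 0 -0.1 0 6 4.5;0 0 0 -0.1 0 8.5 4.5;0 0 0 -0.1 0 9.8 4.5;0 0 0 -0.1 0 9.8 4.5;0 0 0 -0.1 0 9.8 2.5;0 0 0 -0.1 0 9.8 0.4;0 0 0 -0.1 0 9.8 0.4;0 0 0 -0.1 0 9.8 0.4;0 0 0 -0.1 0 9.8 0.4;0 0 0 -0.1 0 9.8 0.4",
  force=50,
)

```text
time: 11.02
tool_pos: [441.8, -334.9, 222.4]
tcp_rot: [179.9, 0.0, 89.3]
ft_force: [0.0, -0.4, 6.2]
finger_gap: 9.3
```

Run:
```python
from h import *
q=r.sense();print(q["ft_force"],q["wrist_torque"],q["finger_gap"])
```

```text
[ 0.03120453 -0.37618393  6.19837233] [ 0.01801645 -0.01220974  0.20206459] 9.287237778558811
```

>>> drive_tool(
  commands="0 0 0 0 0 -1 0.4;0 0 0 0 0 -2.5 0.4;0 0 0 0 0 -4.5 0.4;0 0 0 0 0 -7 0.4;0 0 0 0 0 -9.5 0.4;0 0 0 0 0 -12 0.4;0 0 0 0 0 -14 0.4;0 0 0 0 0 -15.5 0.4;0 0 0 0 0 -16 0.4;0 0 0 0 0 -16 0.4;0 0 0 0 0 -16 0.4",
)

```text
time: 12.4
tool_pos: [441.4, -334.6, 381.2]
tcp_rot: [-180.0, -0.0, 89.3]
ft_force: [0.0, -0.1, -5.3]
finger_gap: 9.5
```

```bash
cat >> h.py <<'E'
O=np.array([513.6,345.3,14.]); A=8.8
def tabtarget(nx,up,tilt=-20,dy=0):  # TCP for tablet origin at backrest normal nx, slope up, tool flat on backrest
    a=np.radians(A); x=np.array([np.cos(a),np.sin(a),0]);y=np.array([-np.sin(a),np.cos(a),0]);z=np.array([0,0,1.])
    c,s=np.cos(np.radians(20)),np.sin(np.radians(20)); n=c*x+s*z; u=-s*x+c*z
    return O+nx*n+(up+206.4)*u+dy*y, Rt(90+A,tilt,A)
E
python3 - <<'E'
from h import *
q=r.sense();print(q["ft_force"],q["wrist_torque"])
rel(*tabtarget(35,140,-20)); print(tabtarget(35,140))
E
```

```text
[ 0.02762416 -0.14255007 -5.27944347] [ 0.01092116 -0.00504508 -0.00642022]
t 12.4 rv [-19.96   1.62  -9.45] cm [66.66  -2.091  3.026] dist 66.8
(array([429.02095613, 332.20647223, 351.48022886]), Rotation.from_matrix(array([[-0.15298584,  0.92863092,  0.33799401],
                            [ 0.98822838,  0.14375966,  0.05232424],
                            [ 0.        ,  0.34202014, -0.93969262]])))
```

>>> drive_tool(
  commands="0 0 0 2 0 0 0.4;0 0 0 5.5 0 0 0.4;0 0 0 9.5 0 0 0.4;0 0 0 14 0 0 0.4;0 0 0 18.5 0 0 0.4;0 0 0 23 0 0 0.4;0 0 0 27.5 0 0 0.4;0 0 0 32 0 0 0.4;0 0 0 36 0 0 0.4;0 0 0 39.5 0 0 0.4;0 0 0 42 0 0 0.4;0 0 0 43 0 0 0.4",
)

```text
time: 13.9
tool_pos: [446.1, 97.0, 381.0]
tcp_rot: [-179.9, -0.1, 89.4]
ft_force: [0.2, -1.0, -4.9]
finger_gap: 9.7
```

Run:
```python
from h import *
rel(*tabtarget(35,140,-20))
```

```text
t 13.9 rv [-20.01   1.58  -9.32] cm [23.495 -1.95   2.982] dist 23.8
```

>>> drive_tool(
  commands="-1.5 0 -0.7 1.5 0 0 0.4;-3.5 0.3 -1.5 4 -0.2 0.2 0.4;-6 0.5 -2.5 7 -0.4 0.5 0.4;-8.5 0.7 -4 10 -0.6 1 0.4;-11 0.9 -5 13 -0.9 1.4 0.4;-13.5 1.1 -6.3 16 -1.2 1.8 0.4;-16 1.3 -7.5 19 -1.5 2.2 0.4;-18 1.5 -8.5 21.5 -1.7 2.6 0.4;-19.5 1.6 -9 23 -1.9 2.9 0.4;-20 1.6 -9.3 23.5 -1.95 3 0.4;-20 1.6 -9.3 23.5 -1.95 3 0.4;-20 1.6 -9.3 23.5 -1.95 3 0.4",
)

```text
time: 15.4
tool_pos: [429.3, 331.6, 351.5]
tcp_rot: [160.0, -0.0, 98.7]
ft_force: [0.3, -0.1, -4.1]
finger_gap: 9.5
```

Run:
```python
from h import *
q=r.sense();print(q["ft_force"],q["wrist_torque"])
rel(*tabtarget(35,140,-20));rel(*tabtarget(22,10,-20))
t=cam("top");s=cam("side")
cv2.imwrite("pics/m6.png",np.hstack([cv2.copyMakeBorder(crop(t,60,110,160,150,2),0,60,0,0,0),crop(s,130,60,160,120,3)]))
```

```text
[ 0.26262333 -0.07375752 -4.06193741] [-0.04713407  0.5380533  -0.01992283]
t 15.4 rv [-0.02  0.01 -0.08] cm [ 0.066 -0.022 -0.006] dist 0.1
t 15.4 rv [-0.02  0.01 -0.08] cm [ 0.068 -1.317 12.995] dist 13.1
```

View pics/m6.png

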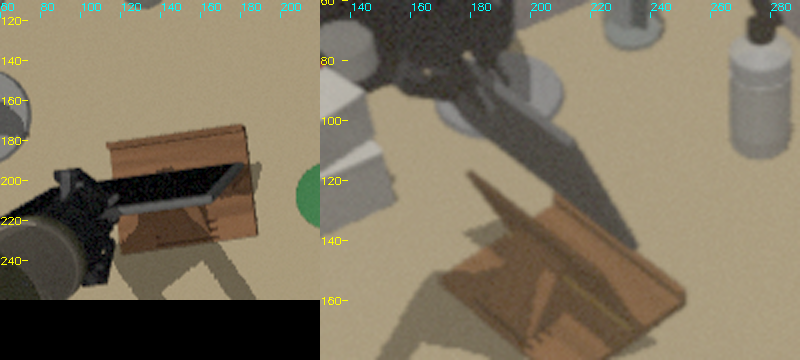

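The tablet is held tilted above the stand, parallel to the backrest, screen forward (lower right corner at top (181,191), side (235,143)). I lower it most of the way and then check the corners against prediction.

>>> drive_tool(
  commands="0 0 0 0 -0.3 1 0.4;0 0 0 0 -0.6 3 0.4;0 0 0 0 -0.9 5 0.4;0 0 0 0.1 -1.2 7 0.4;0 0 0 0.1 -1.3 9 0.4;0 0 0 0.1 -1.3 10.5 0.4;0 0 0 0.1 -1.3 11.2 0.4;0 0 0 0.1 -1.3 11.5 0.4;0 0 0 0.1 -1.3 11.5 0.4;0 0 0 0.1 -1.3 11.5 0.4",
)

```text
time: 16.75
tool_pos: [456.3, 337.1, 239.9]
tcp_rot: [159.9, -0.1, 98.7]
ft_force: [0.5, -0.5, -5.0]
finger_gap: 9.3
```

Run:
```python
from h import *
q=r.sense();print(q["ft_force"])
rel(*tabtarget(22,25,-20));rel(*tabtarget(7,25));rel(*tabtarget(5,0,-20))
t=cam("top");s=cam("side")
R=Ro.from_euler('xyz',q["tcp_rot"],degrees=True);P=q["tool_pos"]
for n,c in [("botR",(-125,0,206.4)),("topR",(-125,0,31.4)),("botL",(125,0,206.4))]:
    W=P+R.apply(c);print(n,W.round(),np.round(proj(t,W),1),np.round(proj(s,W),1))
cv2.imwrite("pics/m7.png",np.hstack([cv2.copyMakeBorder(crop(t,100,150,110,100,4),0,0,0,0,0),crop(s,160,80,90,100,4)]))
```

```text
[ 0.49546575 -0.48614172 -5.0462799 ]
t 16.75 rv [ 0.06 -0.03 -0.09] cm [-0.063 -0.084  0.071] dist 0.1
t 16.75 rv [ 0.06 -0.03 -0.09] cm [-0.066 -1.584  0.069] dist 1.6
t 16.75 rv [ 0.06 -0.03 -0.09] cm [-0.067 -1.787  2.569] dist 3.1
botR [545. 224.  46.] [190.3 186.7] [244.5 165.1]
topR [486. 215. 210.] [177.8 201.8] [224.9 134.8]
botL [507. 472.  46.] [103.3 198.6] [190.8 122.7]
```

View pics/m7.png

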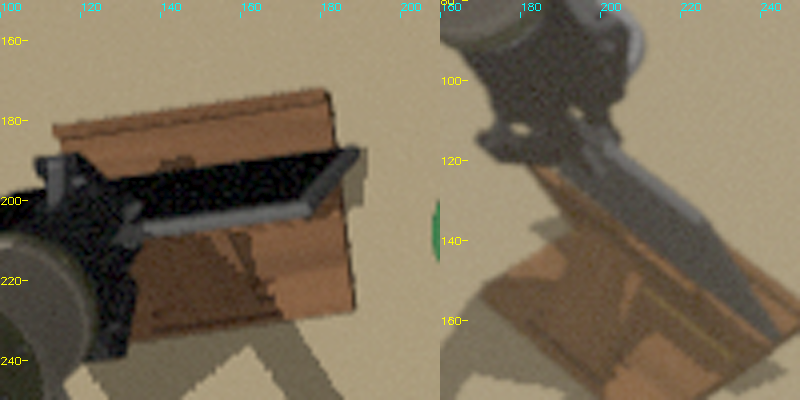

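Observed corners match prediction within a pixel (top (190,187) vs (190.3,186.7); side (244.5,165) both). No slip. I lower it almost to the ledge, still off the backrest.

>>> drive_tool(
  commands="0 0 0 0 -0.3 0.6 0.4;0 0 0 -0.05 -0.6 1.2 0.4;0 0 0 -0.05 -0.9 1.7 0.4;0 0 0 -0.05 -1.1 2 0.4;0 0 0 -0.05 -1.1 2.2 0.4;0 0 0 -0.05 -1.1 2.2 0.4;0 0 0 -0.05 -1.1 2.2 0.4",
)

```text
time: 17.73
tool_pos: [453.7, 336.2, 215.6]
tcp_rot: [159.9, -0.1, 98.7]
ft_force: [-0.4, 0.5, -5.2]
finger_gap: 9.3
```

Run:
```python
from h import *
q=r.sense();print(q["ft_force"],q["wrist_torque"]);rel(*tabtarget(5,0,-20))
```

```text
[-0.4054849   0.53547119 -5.19421711] [-0.04117415  0.53296971 -0.02562004]
t 17.725 rv [ 0.08 -0.04 -0.09] cm [-0.022 -0.702  0.38 ] dist 0.8
```

Next I approach the backrest slowly.

>>> drive_tool(
  commands="0 0 0 0 -0.15 0 0.4;0 0 0 0 -0.3 0 0.4;0 0 0 0 -0.4 0 0.4;0 0 0 0 -0.5 0 0.4;0 0 0 0 -0.5 0 0.4",
)

```text
time: 18.35
tool_pos: [449.5, 335.6, 214.4]
tcp_rot: [159.8, -0.1, 98.7]
ft_force: [4.4, -0.1, -5.2]
finger_gap: 9.2
```

Run:
```python
from h import *
q=r.sense();print(q["ft_force"],q["wrist_torque"]);rel(*tabtarget(5,0,-20))
```

```text
[ 4.3774532  -0.11911901 -5.1607041 ] [-0.12256504 -0.28276196  0.29529506]
t 18.35 rv [ 0.16 -0.05 -0.08] cm [-0.023 -0.262  0.406] dist 0.5
```

>>> drive_tool(
  commands="0 0 0 0 0 0.12 0.4;0 0 0 0 0 0.24 0.4;0 0 0 0 0 0.34 0.4;0 0 0 0 0 0.42 0.4;0 0 0 0 0 0.42 0.4",
)

```text
time: 18.98
tool_pos: [451.0, 335.9, 210.6]
tcp_rot: [159.8, -0.1, 98.7]
ft_force: [3.1, -0.2, -2.2]
finger_gap: 9.5
```

Run:
```python
from h import *
q=r.sense();print(q["ft_force"],q["wrist_torque"]);rel(*tabtarget(5,0,-20))
```

```text
[ 3.13237171 -0.23001655 -2.18087151] [-0.17592823 -0.12356014  0.19680465]
t 18.975 rv [ 0.18 -0.06 -0.08] cm [-0.028 -0.278 -0.007] dist 0.3
```

>>> drive_tool(
  commands="0 0 0 0 0 0.06 0.4;0 0 0 0 0 0.12 0.4;0 0 0 0 0 0.15 0.4;0 0 0 0 0 0.15 0.4",
)

```text
time: 19.48
tool_pos: [451.6, 335.9, 209.5]
tcp_rot: [159.8, -0.1, 98.7]
ft_force: [-1.9, -3.8, 4.2]
finger_gap: 9.4
```

Run:
```python
from h import *
q=r.sense();print(q["ft_force"],q["wrist_torque"]);rel(*tabtarget(5,0,-20))
```

```text
[-1.91518331 -3.75512316  4.16737264] [-0.58154545  0.33190068  0.06165727]
t 19.475 rv [ 0.18 -0.05 -0.08] cm [-0.021 -0.293 -0.126] dist 0.3
```

>>> drive_tool(
  commands="0 0 0 0 -0.1 0 0.4;0 0 0 0 -0.15 0 0.4;0 0 0 0 -0.15 0 1;0 0 0 0 -0.15 0 1.3;0 0 0 0 -0.15 0 1.7;0 0 0 0 -0.15 0 2.2;0 0 0 0 -0.15 0 3;0 0 0 0 -0.15 0 4;0 0 0 0 -0.15 0 4",
)

```text
time: 20.6
tool_pos: [450.2, 335.7, 209.0]
tcp_rot: [159.8, -0.1, 98.7]
ft_force: [-0.2, 0.2, -0.1]
finger_gap: 40.1
```

Run:
```python
from h import *
q=r.sense();print(q["ft_force"],q["wrist_torque"])
t=cam("top");s=cam("side")
cv2.imwrite("pics/m8.png",np.hstack([cv2.copyMakeBorder(crop(t,100,150,110,100,4),0,0,0,0,0),crop(s,160,80,90,100,4)]))
```

```text
[-0.24756602  0.20637225 -0.13796543] [-0.02650851  0.14461267 -0.02747746]
```

View pics/m8.png

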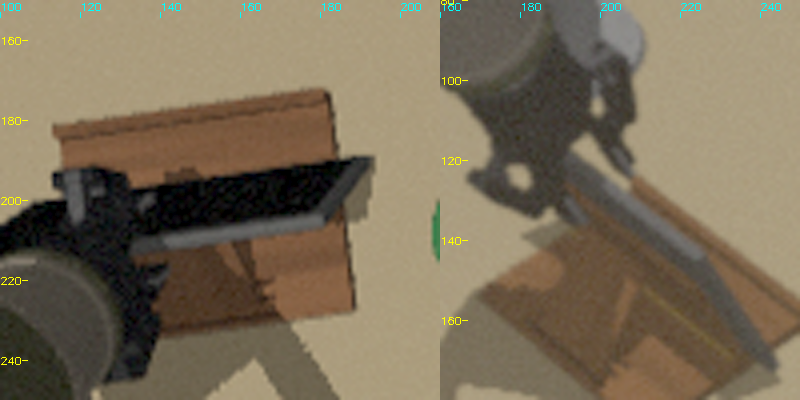

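The tablet leans on the stand by itself with open jaws either side (lower right corner at top (193,190)). I withdraw along the tool axis.

>>> drive_tool(
  commands="0 0 0 0 0 -1 4;0 0 0 0 0 -2.5 4;0 0 0 0 0 -4.5 4;0 0 0 0 0 -7 4;0 0 0 0 0 -10 4;0 0 0 0 0 -13 4;0 0 0 0 0 -15 4;0 0 0 -5 0 -15 4;0 0 0 -10 0 -15 4;0 0 0 -15 0 -15 4;0 0 0 -20 0 -15 4;0 0 0 -20 0 -15 4",
)

```text
time: 22.2
tool_pos: [429.9, 126.8, 351.1]
tcp_rot: [159.7, -0.0, 98.4]
ft_force: [-0.2, 0.7, 0.2]
finger_gap: 39.9
```

Run:
```python
from h import *
q=r.sense();print(q["tool_pos"],q["ft_force"])
t=cam("top");s=cam("side")
cv2.imwrite("pics/m9.png",np.vstack([np.hstack([crop(t,90,140,200,150,2),crop(t,250,140,200,150,2)]),np.hstack([crop(s,160,80,130,130,3),cv2.copyMakeBorder(crop(s,220,150,200,195,2),0,0,0,10,0)])])[:600])
```

```text
[429.88044168 126.76872623 351.08104365] [-0.2061745   0.68755273  0.20664081]
```

```bash
python3 -c "
import cv2;i=cv2.imread('pics/m9.png');print(i.shape)"
```

```text
(600, 800, 3)
```

View pics/m9.png

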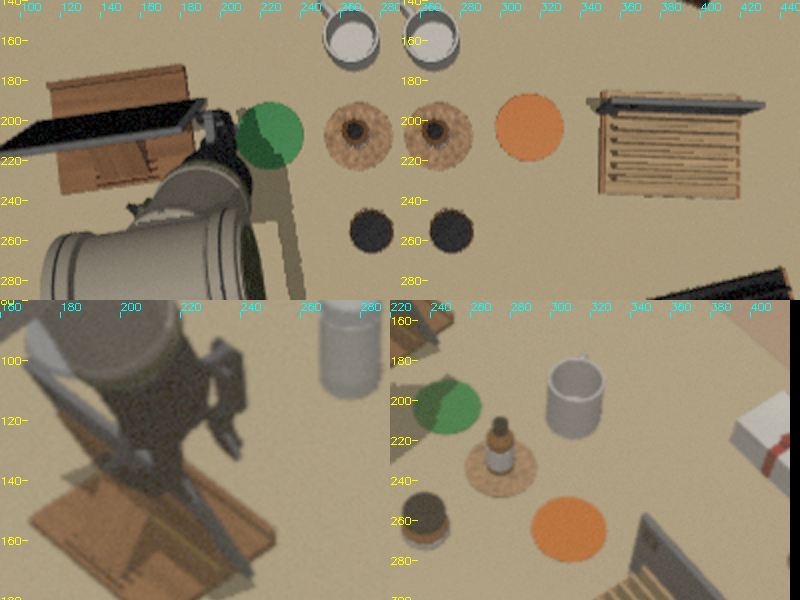

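The tablet leans on the stand, the bottle is upright on the cork mat, and the mug, jar and small tablet are in place. The arm hides part of the tablet, so I move it clear for one last measured look.

>>> drive_tool(
  commands="0 0 0 -5 0 0 4;0 0 0 -10 0 -1 4;0 0 0 -15 0 -2 4;0 0 0 -20 0 -3 4;0 0 0 -25 0 -4 4;0 0 0 -30 0 -5 4;0 0 0 -30 0 -5 4;0 0 0 -30 0 -5 4",
)

```text
time: 23.3
tool_pos: [457.8, -168.3, 397.0]
tcp_rot: [159.7, -0.2, 98.7]
ft_force: [-0.1, 0.3, 0.2]
finger_gap: 39.9
```

Run:
```python
from h import *
t=cam("top");s=cam("side")
cv2.imwrite("pics/m10.png",np.hstack([crop(t,80,150,110,120,4)[:,:400],crop(s,150,60,100,120,4)]))
```

```text
(no output)
```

View pics/m10.png

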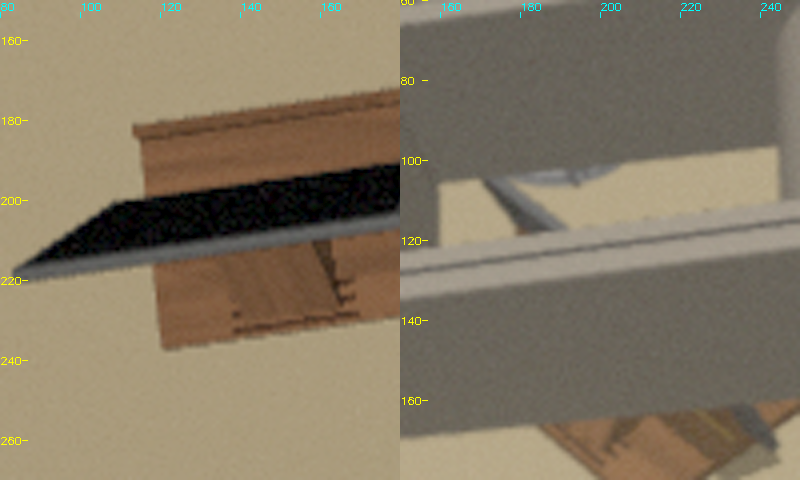

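The last view shows the tablet's left corners in the top image: upper (83,217.5), lower (108.3,200.8). With the right corners from the earlier picture, I compare against the ideal resting pose.

Run:
```python
from h import *
t=cam("top");s=cam("side")
a=np.radians(A);x=np.array([np.cos(a),np.sin(a),0]);y=np.array([-np.sin(a),np.cos(a),0]);z=np.array([0,0,1.])
c,sn=np.cos(np.radians(20)),np.sin(np.radians(20));n=c*x+sn*z;u=-sn*x+c*z
for nm,yy,h,f in [("topL",125,175,(83,217.5)),("botL",125,0,(108.3,200.8)),("topR",-125,175,(181.2,203.5)),("botR",-125,0,(193.2,189.2))]:
    W=O+10*n+yy*y+h*u; print(nm,"pred",np.round(proj(t,W),1),"seen",f,np.round(proj(s,W),1))
for nm,p,q in [("botR",(193.2,189.2),(243.7,172.5)),("topR",(181.2,204.5),(225,145))]:
    P,e=tri(t,p,s,q);d=P-O;print(nm,"backrest frame",np.round([d@n,d@y,d@u],1),"miss",round(e,1))
print(r.sense()["time"])
```

```text
topL pred [ 82.4 217.7] seen (83, 217.5) [167.5  98.5]
botL pred [108.  200.8] seen (108.3, 200.8) [191.3 130. ]
topR pred [181.2 204.1] seen (181.2, 203.5) [224.9 143.2]
botR pred [192.9 189.1] seen (193.2, 189.2) [244.3 172.2]
botR backrest frame [ 8.90e+00 -1.25e+02 -1.00e-01] miss 1.9
topR backrest frame [   7.5 -123.3  167.2] miss 0.8
23.5
```

Everything agrees within a pixel, so I hand in.

```bash
python3 -c "
from bench import r
print(r.hand_in())"
```

```text
the job is handed in; nothing more can be done
None
```

The job is done and handed in at about 23.5 s of the 64 s allowed. `r.hand_in()` gave no verdict, as expected.

- **Bottle:** I took it from the ledge and stood it on the round cork mat. The pictures show it upright, well inside the mat's edge.
- **Tablet:** I drew the larger tablet out of the near slot, lowered it until the force readings showed it touching the backrest and then the ledge, and let go. It leans with its screen to the client.
- **Last checks:** In the top view, all four tablet corners lay within about 0.6 pixel of where a flat, centred tablet should appear. The two right corners, measured from both cameras, put the lower edge on the ledge at the foot of the backrest and centred within about 2 mm.
- **Disagreements:** The upper right corner measured about 8 mm short up the slope. It fits the top view and only the side view differs, so I put this down to reading the pixel by eye. The right-hand corners were read from a picture taken just after release, because the arm hid part of the later views.
- **Bystanders:** The mug, jar and smaller tablet looked unmoved in the pictures. I did not measure them again.

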